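Draw the bottom nail file from the file dispenser

ROBOT

A 6-joint arm with a two-finger parallel gripper is mounted at the origin on the work surface; the furniture and walls round the work are solid. World frame = base frame: x ahead of the robot, y to its left, z up, the work surface at z = 0. Lengths are in m, angles in rad, forces in N, time in s.
With the tool pointing down it reaches from about 0.25 to 0.775 m from the base axis. Payload 8.9 kg.
Tool frame: the origin (TCP) lies on the centre line of the jaws, within the pads' length; the fingertips stand 25 mm ahead of it and the grasp point (between the pads) lies 6 mm ahead of it; z points along the fingers, y is the direction in which the jaws open and shut (so a half turn about z gives the same grasp; the last joint's range is limited). The gripper opens to 85 mm and grips with 20 to 120 N. Pads are 22 mm wide; open, the fingers measure 114 mm over their backs; the gripper's body (76 mm by 85 mm) begins 54 mm behind the grasp point. The pads swing forward as they close: fully open they stand 13 mm farther back than shut.
Start: joints at [-1.469, 0.291, -0.153, 1.127, 0, 1.431], TCP at [0.125, -0.51, 0.222] pointing down, gripper open.
Joint ranges: [-2.52, 2.52], [-0.91, 1.74], [-1.3, 1.37], [-1.96, 2.02], [-1.52, 1.47], [-3.14, 3.14]. Speed limits (rad/s): [2.22, 2.22, 2.79, 3.14, 3.14, 3.14].

INTERFACE

Orientations are given as a unit quaternion [w, x, y, z].
In Python, from cell import monitor, viewer, arm, recognise, mark_of gives the robot as it stands.
- The arm moves only by the tool jog_arm, never from a script. Its arguments are lists of equal length, an entry for each row: "rotation": the turn, a rotation vector about the world's x, y, z in rad, a list of three; "translation": the shift along the world's x, y, z in cm, a list of three; "jaw": the finger opening in cm, from 0 to 8.54. A call has 1 to 20 rows; each row is the pose to reach, as a shift and turn from the pose commanded when the call began; what a row does not reach only later rows make up. A row lasts 1/8 s, in which the tool goes at most 62.5 mm and 10.7 degrees, less where a joint would pass 70% of its speed; a pose out of reach is approached as far as the arm can. A call with a gripper value outside its range is refused whole. The fingers move at their own pace and stop on an object; the grip force is fixed at half the most. Time passes only in rows, so rows that repeat a pose let the fingers close. It gives the time, the measured TCP pose, the force and the opening at its end, in the units of the state.
- monitor.read_state(): the state, without advancing time (a new reading comes with each control period).
- viewer.capture(name): name is "scene" or "top" or "wrist"; returns the picture (480x640x3 uint8, red, green, blue); there is no depth.
- viewer.get_calibration(name): a dict with "vfov" (degrees; the focal length in pixels is half the picture's height over the tangent of half this angle, whatever the lens; pixels are square), "cx", "cy" (the principal point, pixels), "T" (4x4, takes a point from camera to world coordinates). Camera axes: x right, y down, z forward; pixel columns grow to the right and rows downward; lengths in m; the calibration is good to about 2 mm. A picture is of the moment at which its call begins: read the wrist's pose just before it. get_calibration takes no time and is no camera call; for the wrist camera it gives the pose at the moment of the call.
- arm.close_job(): hands the job in, once; it reports no verdict.
Trained networks look in the newest picture that a camera, given by its name, has taken for a name from the list of things; names that differ only in an ending like _2 or _b are one class to them, and where a whole thing is asked for, a point or a joint stands for the part that bears it (a point fixed in the world has none). Each returns a list of dicts, best first, with "confidence" (0 to 1); they miss things now and then, are a little off and sometimes report something else, mostly with a low value. They report only what shows in the picture. A call takes as long as a camera call.
- recognise(camera, thing): "uv" ([column, row] in pixels, amid what is visible of it).
- mark_of(camera, thing): "uv" ([column, row] in pixels: a listed point, or the origin of a listed thing).
The state is a dict: "t": time; "joints": joint angles; "joint_velocities": joint speeds; "joint_efforts": joint torques, N m; "ee_pos": TCP position; "ee_rot": TCP orientation; "wrist_force": force on the tool from outside, world axes, zero at the start; "ft_torque": the same for the moment, N m; "grip_width": opening from 0.0 (shut) to 1.0 (fully open).
Only numpy, scipy, OpenCV 4.12 (cv2) and the standard library are available. Lean on these libraries where they do the work, as an engineer would, in place of code of your own. Each camera call takes 0.05 s, during which the arm holds its last target.

TASK

Two white dispensers each hold a stack of three nail files. From the one with the narrow straight files, slide the bottom file out through the front slot by its projecting end, so that the two above drop down flat inside, without lifting those out; then lay the drawn file flat inside the shallow steel tray and let go.

Things in the scene. Friction and masses are not known exactly. Their poses are not given: they have to be found in the camera images.
- holder: White open-topped dispenser of the narrow files, fixed, 30 wide (x) x 190 long (y) x 35 mm high. Origin: centre of underside. Inner floor 15 mm above it. Front face at own y = -95 mm with an exit slot 9 mm high over the floor (z 15 to 24 mm), through which one file slides to -y; channel 24 mm wide, 184 long. A like dispenser, 40 mm wide, beside it holds wide tapering files; either may be nearer.
- bottom_file: Lowest of three equal straight dark grey nail files in the narrow dispenser: 20 wide (x) x 178 long (y) x 6 mm thick, 25 g. Origin: its middle, 1 mm below its underside (solid at own z 1 to 7 mm). At first it lies on the dispenser floor and sticks out 48 to 56 mm past the front face; this outer end is free all round, underside 15 mm above the table.
- top_file: Uppermost of the three files in the narrow dispenser, same size and origin; a third equal file lies between it and the bottom one. Its origin is 26 mm above the dispenser's origin at the start, 20 mm once the bottom file is out and the stack has dropped.
- tray: Shallow steel tray, fixed, 90 (x) x 200 (y) mm outside, rim 8 mm high and 3 mm thick, floor 3 mm thick. Origin: centre of its underside. It lies in front of the dispensers' exit slots, to the robot's right.

How it is judged:
By the outcome, as a careful person would: the job done as asked, in the order asked, and still so for the second after the job is handed in, with the robot touching nothing.
It also fails if it takes over 35 s, if anything falls off the work surface, if the arm or the gripper's body presses on something with over 40 N, if the wrist force passes 120 N, or if a joint passes its speed limit or range.

## Working session

There is one attempt and no reset: what is moved stays moved. The work goes in short steps, Python scripts to look and compute and a tool call to move; the robot and the scene stay as the last step left them, time stands still between calls to the robot, and variables do not carry over. Pictures are saved under pics/ and viewed, and the job is handed in when it is done.

Besides the shell and the picture viewer there is one more tool, called after ">>>" as a command line: name --argument value ..., lists and objects as JSON in quotes. jog_arm: Moves the arm, as the interface text tells. Its arguments: {"type":"object","properties":{"rotation":{"type":"array","items":{"type":"array","items":{"type":"number"}}},"translation":{"type":"array","items":{"type":"array","items":{"type":"number"}}},"jaw":{"type":"array","items":{"type":"number"}}},"required":["rotation","translation","jaw"]}

```bash
ls; mkdir -p pics; cat > h.py <<'E'
import numpy as np, cv2
from cell import monitor, viewer, arm, recognise, mark_of
def ray(cal,uv):
    f=240/np.tan(np.radians(cal['vfov'])/2); T=np.array(cal['T'])
    d=np.array([(uv[0]-cal['cx'])/f,(uv[1]-cal['cy'])/f,1.]); return T[:3,3],T[:3,:3]@d
def at_z(cal,uv,z):
    o,d=ray(cal,uv); return o+d*(z-o[2])/d[2]
def proj(cal,p):
    f=240/np.tan(np.radians(cal['vfov'])/2); T=np.array(cal['T'])
    q=T[:3,:3].T@(np.array(p)-T[:3,3]); return [cal['cx']+f*q[0]/q[2],cal['cy']+f*q[1]/q[2]]
def save(n,img): cv2.imwrite('pics/'+n+'.png',cv2.cvtColor(img,cv2.COLOR_RGB2BGR))
E
python3 - <<'E'
from h import *
print(monitor.read_state())
for c in ['scene','top']:
    save(c+'0',viewer.capture(c)); cal=viewer.get_calibration(c); print(c,cal['vfov'],cal['cx'],cal['cy'],np.round(cal['T'],3).tolist())
    for t,z in [('holder',0),('bottom_file',.015),('top_file',.03),('tray',0)]:
        try:
            for r in mark_of(c,t)[:3]: print(t,np.round(r['uv'],1),round(r['confidence'],2),np.round(at_z(cal,r['uv'],z),4))
        except Exception as e: print(t,e)
E
```

```text
pics
{'t': 0.0, 'joints': array([-1.46929945e+00,  2.91258180e-01, -1.54129519e-01,  1.12672357e+00,
       -1.29993582e-05,  1.43151884e+00]), 'joint_velocities': array([-0.00041368,  0.00086956, -0.00121224, -0.00015671, -0.00086049,
        0.00030089]), 'joint_efforts': array([ 1.09044774e-04, -5.37142110e+01,  3.31369829e+01,  1.60188123e-02,
       -2.32558987e-04,  5.05787625e-06]), 'ee_pos': array([ 0.12515241, -0.50938883,  0.22174262]), 'ee_rot': array([-6.57475469e-04,  9.92761996e-01,  1.20096574e-01,  5.92055005e-06]), 'wrist_force': array([-0.21544309,  0.79218933, -0.3810421 ]), 'ft_torque': array([-0.0052571 ,  0.01365039,  0.03960375]), 'grip_width': 0.9998627915793057}
scene 55.59506960623085 322.0796781791017 240.2949421423391 [[0.658, -0.539, 0.526, 0.031], [-0.753, -0.465, 0.465, -0.428], [-0.006, -0.702, -0.712, 0.667], [0.0, 0.0, 0.0, 1.0]]
holder [264.3 249.3] 0.56 [0.4283 0.0792 0.    ]
bottom_file [280.1 260.5] 0.77 [0.4187 0.0231 0.015 ]
top_file [261.2 242.8] 0.86 [0.4187 0.0737 0.03  ]
tray [360.4 325. ] 0.67 [ 0.4116 -0.1789 -0.    ]
top 45.61668061099327 317.353944715763 236.91411589910487 [[-0.013, -0.983, 0.185, 0.318], [-0.999, 0.004, -0.047, -0.028], [0.045, -0.186, -0.982, 0.88], [0.0, 0.0, 0.0, 1.0]]
holder [223.5 279.4] 0.94 [0.4185 0.0756 0.    ]
top_file [220.7 274.6] 0.56 [0.4223 0.0764 0.03  ]
tray [387.7 282.6] 0.76 [ 0.4115 -0.1782  0.    ]
```

View pics/scene0.png

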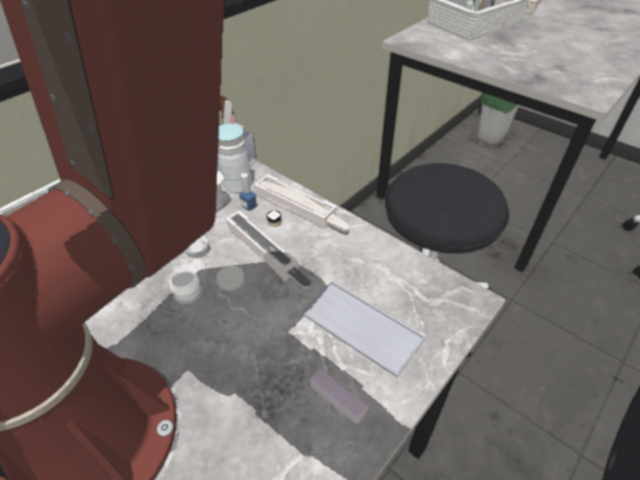

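View pics/top0.png

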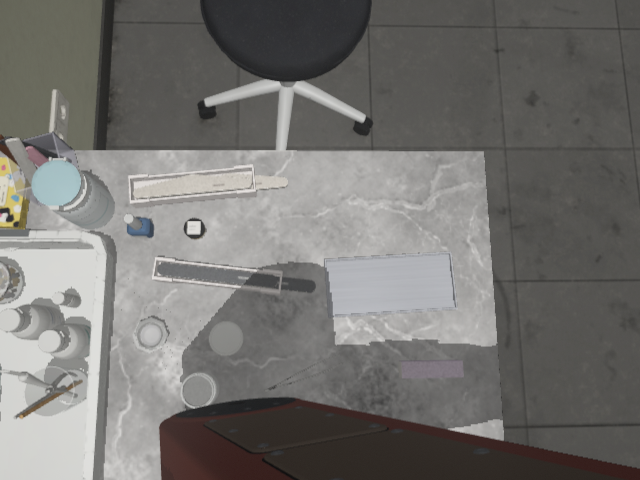

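The narrow, dark-filled dispenser is the nearer one: its slot end is at about (281,281) in the top view and the file tip at about (315,286). The tray starts at about column 325. Next I'll measure the edges precisely.

```bash
python3 - <<'E'
import cv2
a=cv2.imread('pics/top0.png')[245:325,140:340]
cv2.imwrite('pics/top0z.png',cv2.resize(a,None,fx=4,fy=4,interpolation=cv2.INTER_CUBIC))
a=cv2.imread('pics/top0.png')[240:330,300:480]
cv2.imwrite('pics/top0t.png',cv2.resize(a,None,fx=4,fy=4,interpolation=cv2.INTER_CUBIC))
a=cv2.imread('pics/scene0.png')[200:380,215:435]
cv2.imwrite('pics/scene0z.png',cv2.resize(a,None,fx=3.3,fy=3.3,interpolation=cv2.INTER_CUBIC))
E
```

```text
(no output)
```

View pics/top0z.png

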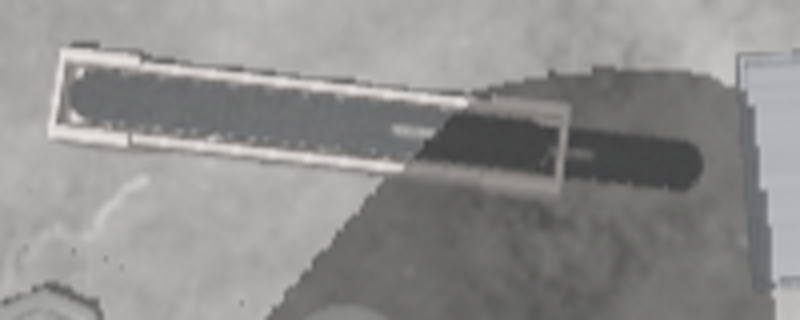

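View pics/top0t.png

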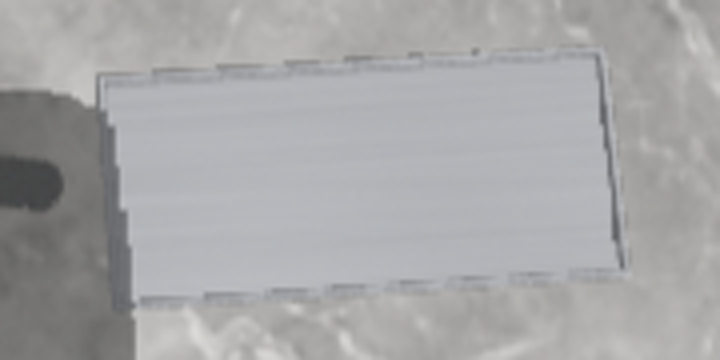

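View pics/scene0z.png

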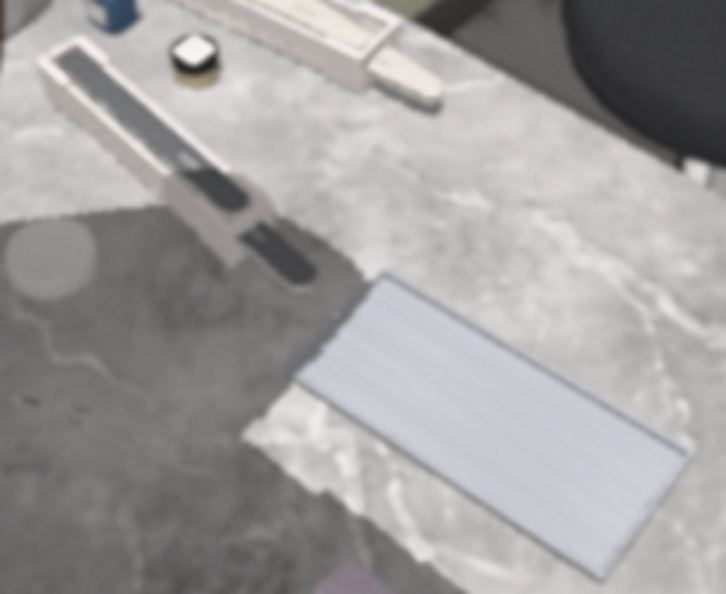

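```bash
python3 - <<'E'
from h import *
c=viewer.get_calibration('top')
P=lambda u,o,z:at_z(c,[(u[0]+.5)/4-.5+o[0],(u[1]+.5)/4-.5+o[1]],z)
h=[P(u,(140,245),.035) for u in [(60,48),(50,138),(570,103),(558,193)]]
t=[P(u,(300,240),.008) for u in [(97,73),(602,47),(628,272),(118,308)]]
print(np.round(h,4)); print(np.round(t,4))
hc=np.mean(h,0); d=(h[2]+h[3]-h[0]-h[1])[:2]; print('holder',hc,'len',np.hypot(*d)/2,'dir',np.degrees(np.arctan2(d[1],d[0])))
print('w',np.linalg.norm(h[0]-h[1]),np.linalg.norm(h[2]-h[3]))
tc=np.mean(t,0); d=(t[1]+t[2]-t[0]-t[3])[:2]; print('tray',tc,np.hypot(*d)/2,np.degrees(np.arctan2(d[1],d[0])), np.linalg.norm(t[0]-t[3]))
print('tip',P((703,165),(140,245),.021), 'exit',P((568,155),(140,245),.021),'axis pts',P((620,156),(140,245),.021),P((680,162),(140,245),.021))
s=viewer.get_calibration('scene')
Q=lambda u,z:at_z(s,[(u[0]+.5)/3.3-.5+215,(u[1]+.5)/3.3-.5+200],z)
print('scene tray',[np.round(Q(u,.008),4) for u in [(385,272),(692,455),(600,580),(297,380)]])
print('scene file tip',Q((305,278),.021), Q((315,262),.021),Q((290,285),.021))
E
```

```text
[[ 0.4491  0.1733  0.035 ]
 [ 0.4157  0.1756  0.035 ]
 [ 0.4273 -0.0148  0.035 ]
 [ 0.3939 -0.0104  0.035 ]]
[[ 0.4498 -0.0789  0.008 ]
 [ 0.4588 -0.2769  0.008 ]
 [ 0.3712 -0.2821  0.008 ]
 [ 0.3596 -0.0855  0.008 ]]
holder [0.42150052 0.08092613 0.035     ] len 0.18833852508425522 dir -96.6532997350134
w 0.033453455643129834 0.03368813696372932
tray [ 0.40985883 -0.18085417  0.008     ] 0.19758450295137509 -87.00421847928527 0.09037268162316994
tip [ 0.40520793 -0.06464331  0.021     ] exit [ 0.4094032  -0.01384972  0.021     ] axis pts [ 0.40886531 -0.03339833  0.021     ] [ 0.40641312 -0.05598136  0.021     ]
scene tray [array([ 0.4468, -0.0827,  0.008 ]), array([ 0.4575, -0.2782,  0.008 ]), array([ 0.3697, -0.2824,  0.008 ]), array([ 0.3599, -0.0951,  0.008 ])]
scene file tip [ 0.40645723 -0.05880796  0.021     ] [ 0.41855612 -0.0552966   0.021     ] [ 0.39741314 -0.05590143  0.021     ]
```

>>> jog_arm --rotation '[[0, 0, 1.214], [0, 0, 1.214], [0, 0, 1.214], [0, 0, 1.214], [0, 0, 1.214], [0, 0, 1.214], [0, 0, 1.214], [0, 0, 1.214], [0, 0, 1.214], [0, 0, 1.214], [0, 0, 1.214], [0, 0, 1.214], [0, 0, 1.214]]' --translation '[[28.2, 46.4, -10], [28.2, 46.4, -10], [28.2, 46.4, -10], [28.2, 46.4, -10], [28.2, 46.4, -10], [28.2, 46.4, -10], [28.2, 46.4, -10], [28.2, 46.4, -10], [28.2, 46.4, -10], [28.2, 46.4, -10], [28.2, 46.4, -10], [28.2, 46.4, -10], [28.2, 46.4, -10]]' --jaw '[4.5, 4.5, 4.5, 4.5, 4.5, 4.5, 4.5, 4.5, 4.5, 4.5, 4.5, 4.5, 4.5]'

```text
t: 2.12
ee_pos: [0.407, -0.0468, 0.1225]
ee_rot: [0.0, 0.748, 0.664, 0.0]
wrist_force: [0.5, -0.0, -0.0]
grip_width: 0.526
```

```bash
python3 - <<'E'
from h import *
s=monitor.read_state();print(s['t'],s['ee_pos'],s['ee_rot'],s['grip_width'],s['joints'])
c=viewer.get_calibration('wrist'); save('w1',viewer.capture('wrist'))
print(np.round(c['T'],3).tolist(),c['vfov'])
for t,z in [('holder',0),('bottom_file',.014),('top_file',.026),('tray',0)]:
    for r in mark_of('wrist',t)[:2]: print(t,np.round(r['uv'],1),round(r['confidence'],2),np.round(at_z(c,r['uv'],z),4))
for p in [(.4105,-.0134,.021),(.4044,-.065,.021),(.4068,-.0452,.021)]: print(p,proj(c,p))
save('top1',viewer.capture('top'))
E
```

```text
2.125 [ 0.40704208 -0.0468073   0.12254184] [1.97410084e-04 7.47583337e-01 6.64167981e-01 8.47666176e-05] 0.5263937910887478 [-2.93316237e-01  1.66969673e-01 -6.03823414e-01  7.99578101e-01
 -6.23037997e-05  1.39551572e+00]
[[0.993, -0.112, -0.039, 0.417], [-0.118, -0.94, -0.321, 0.037], [-0.0, 0.324, -0.946, 0.273], [0.0, 0.0, 0.0, 1.0]] 61.9770068901014
top_file [318.9  12.1] 0.73 [0.4212 0.0821 0.026 ]
tray [344.2 376.5] 0.58 [ 0.4105 -0.1792  0.    ]
(0.4105, -0.0134, 0.021) [np.float64(320.2176553340493), np.float64(183.39476851533678)]
(0.4044, -0.065, 0.021) [np.float64(320.3315273007485), np.float64(258.90065551960583)]
(0.4068, -0.0452, 0.021) [np.float64(320.37814220387924), np.float64(231.04791320571834)]
```

View pics/w1.png

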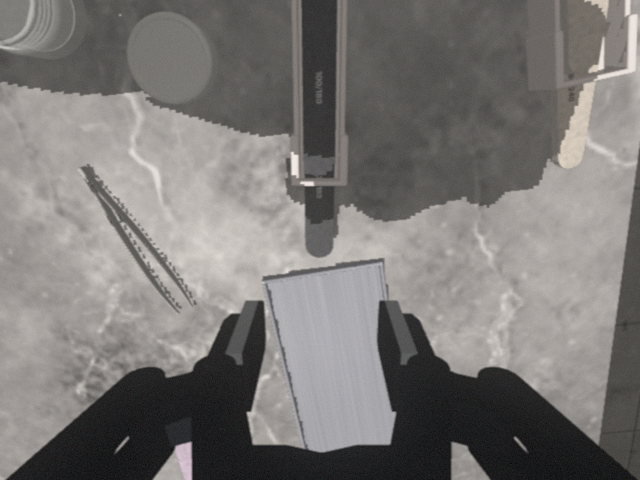

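```bash
python3 - <<'E'
from h import *
from scipy.spatial.transform import Rotation as R
s=monitor.read_state(); c=viewer.get_calibration('wrist')
q=s['ee_rot']; M=R.from_quat([q[1],q[2],q[3],q[0]]).as_matrix(); print(M.round(3).tolist())
for z in [.025,.022,.018,.01,0]:
  for x in (-.011,.011):
    print(z,x,np.round(proj(c,s['ee_pos']+M@[x,.0225,z]),0),np.round(proj(c,s['ee_pos']+M@[x,-.0225,z]),0))
i=cv2.imread('pics/w1.png')[280:440,180:460]
cv2.imwrite('pics/w1z.png',cv2.resize(i,None,fx=2.8,fy=2.8,interpolation=cv2.INTER_CUBIC))
E
```

```text
[[0.116, 0.993, 0.0], [0.993, -0.116, -0.0], [-0.0, 0.0, -1.0]]
0.025 -0.011 [367. 303.] [275. 303.]
0.025 0.011 [368. 262.] [274. 262.]
0.022 -0.011 [367. 306.] [275. 306.]
0.022 0.011 [369. 265.] [273. 265.]
0.018 -0.011 [368. 311.] [274. 311.]
0.018 0.011 [370. 268.] [272. 268.]
0.01 -0.011 [370. 319.] [272. 319.]
0.01 0.011 [372. 275.] [270. 275.]
0 -0.011 [373. 331.] [269. 331.]
0 0.011 [375. 285.] [267. 285.]
```

View pics/w1z.png

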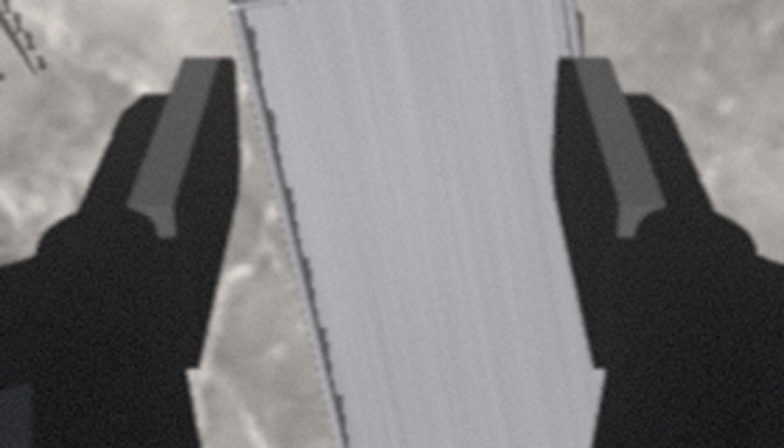

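```bash
python3 - <<'E'
from h import *
from scipy.spatial.transform import Rotation as R
s=monitor.read_state(); c=viewer.get_calibration('scene'); im=viewer.capture('scene'); 
q=s['ee_rot']; M=R.from_quat([q[1],q[2],q[3],q[0]]).as_matrix()
u0,v0=proj(c,s['ee_pos']); x0,y0=int(u0-70),int(v0-60)
b=cv2.cvtColor(im,cv2.COLOR_RGB2BGR)[y0:y0+120,x0:x0+140]; b=cv2.resize(b,None,fx=5,fy=5,interpolation=cv2.INTER_CUBIC)
for z,col in [(.025,(0,0,255)),(0,(0,255,0)),(-.010,(255,0,0))]:
  for x in (-.011,.011):
   for y in (-.0225,.0225):
    u,v=proj(c,s['ee_pos']+M@[x,y,z]); cv2.circle(b,(int((u-x0+.5)*5),int((v-y0+.5)*5)),3,col,-1)
cv2.imwrite('pics/s1.png',b)
E
```

```text
(no output)
```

View pics/s1.png

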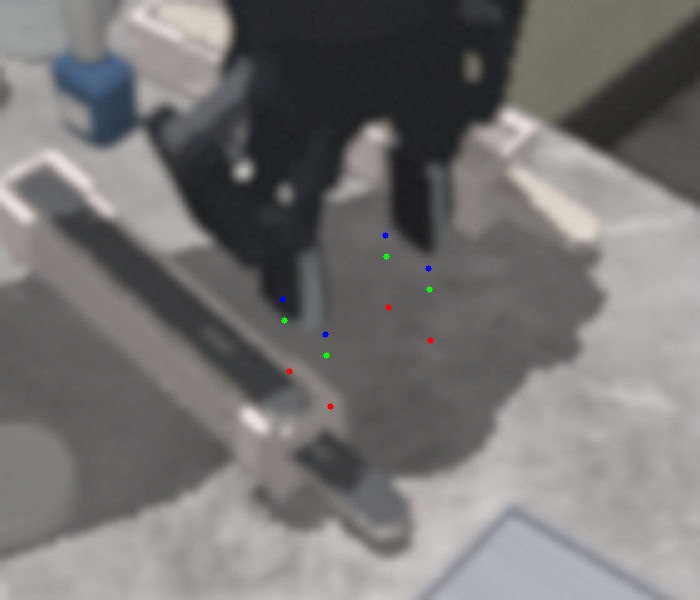

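The fingertips look shorter than the nominal 25 mm, so I'll descend part-way and look again.

>>> jog_arm --rotation '[[0, 0, 0], [0, 0, 0], [0, 0, 0], [0, 0, 0]]' --translation '[[0, 0, -4], [0, 0, -8], [0, 0, -8], [0, 0, -8]]' --jaw '[4.5, 4.5, 4.5, 4.5]'

```text
t: 2.98
ee_pos: [0.4078, -0.046, 0.0433]
ee_rot: [0.0, 0.747, 0.665, 0.0]
wrist_force: [0.4, -0.5, 0.9]
grip_width: 0.526
```

```bash
cat > look.py <<'E'
from h import *
import sys
from scipy.spatial.transform import Rotation as R
def look(n,w,pts=True,wd=90,hd=70):
    s=monitor.read_state(); print(s['t'],s['ee_pos'].round(4),s['wrist_force'].round(1),s['grip_width'])
    q=s['ee_rot']; M=R.from_quat([q[1],q[2],q[3],q[0]]).as_matrix()
    im=viewer.capture('scene'); c=viewer.get_calibration('scene')
    u0,v0=proj(c,s['ee_pos']); x0,y0=int(u0-60),int(v0-60)
    b=cv2.resize(cv2.cvtColor(im,cv2.COLOR_RGB2BGR)[y0:y0+110,x0:x0+130],None,fx=5,fy=5,interpolation=cv2.INTER_CUBIC)
    if pts:
     for z,col in [(.025,(0,0,255)),(0,(0,255,0))]:
      for x in (-.011,.011):
       for y in (-w/2,w/2):
        u,v=proj(c,s['ee_pos']+M@[x,y,z]); cv2.circle(b,(int((u-x0+.5)*5),int((v-y0+.5)*5)),3,col,-1)
    cv2.imwrite(f'pics/{n}s.png',b); save(n+'w',viewer.capture('wrist'))
E
python3 -c "
from look import *
look('p2',.045)"
```

```text
2.975 [ 0.4078 -0.046   0.0433] [ 0.4 -0.5  0.9] 0.5259956531633451
```

View pics/p2s.png

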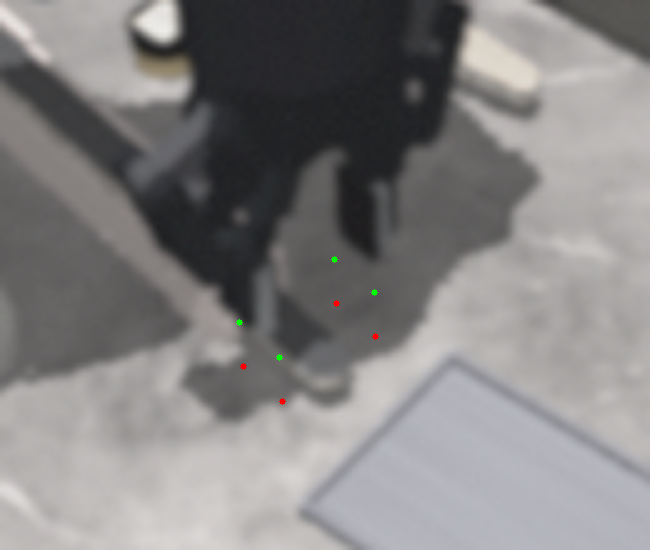

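View pics/p2w.png

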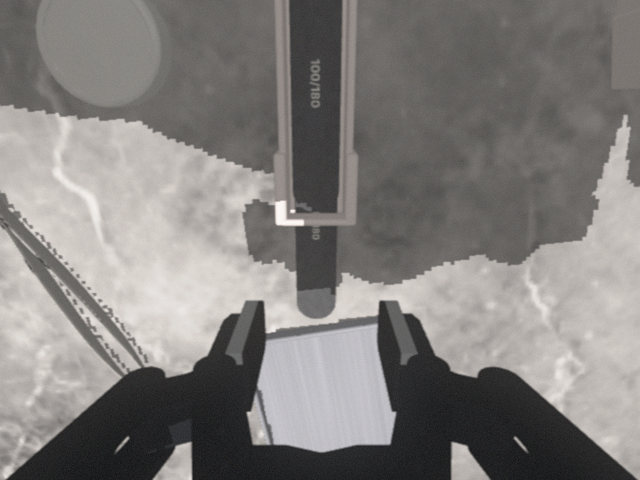

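>>> jog_arm --rotation '[[0, 0, 0], [0, 0, 0], [0, 0, 0], [0, 0, 0], [0, 0, 0]]' --translation '[[0, 0, -0.5], [0, 0, -0.5], [0, 0, -0.5], [0, 0, -0.5], [0, 0, -0.5]]' --jaw '[4.5, 1.8, 1.8, 1.8, 1.8]'

```text
t: 3.7
ee_pos: [0.4072, -0.0459, 0.0373]
ee_rot: [0.0, 0.747, 0.665, 0.0]
wrist_force: [0.2, 1.0, 0.0]
grip_width: 0.204
```

```bash
python3 -c "
from look import *
look('p3',.02)"
```

```text
3.7 [ 0.4072 -0.0459  0.0373] [0.2 1.  0. ] 0.2044842358789644
```

View pics/p3s.png

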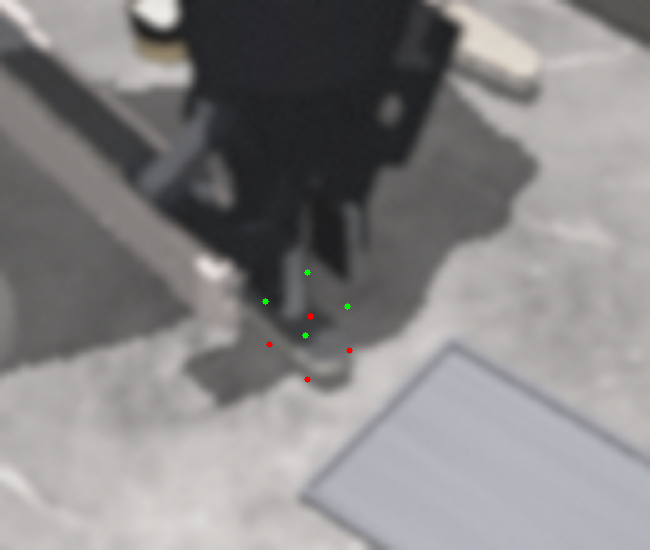

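View pics/p3w.png

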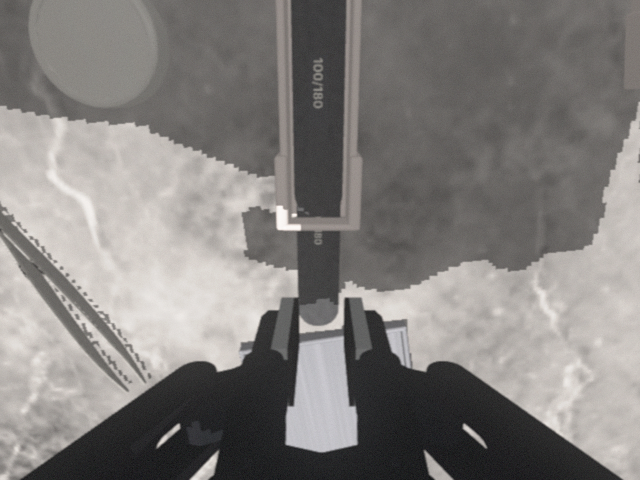

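The jaws closed to 17.5 mm without touching the file, so the fingertips really do sit higher than the nominal figure. I'll reopen and descend in steps, watching the force.

>>> jog_arm --rotation '[[0, 0, 0], [0, 0, 0], [0, 0, 0], [0, 0, 0], [0, 0, 0]]' --translation '[[0, 0, 0], [0, 0, 0], [0, 0, -0.7], [0, 0, -1.4], [0, 0, -1.4]]' --jaw '[4, 4, 4, 4, 4]'

```text
t: 4.42
ee_pos: [0.4066, -0.0457, 0.0226]
ee_rot: [-0.001, 0.747, 0.665, -0.0]
wrist_force: [-0.0, -0.1, -0.2]
grip_width: 0.467
```

```bash
python3 -c "
from look import *
look('p4',.04)"
```

```text
4.425 [ 0.4066 -0.0457  0.0226] [-0.  -0.1 -0.2] 0.46675669759999044
```

View pics/p4s.png

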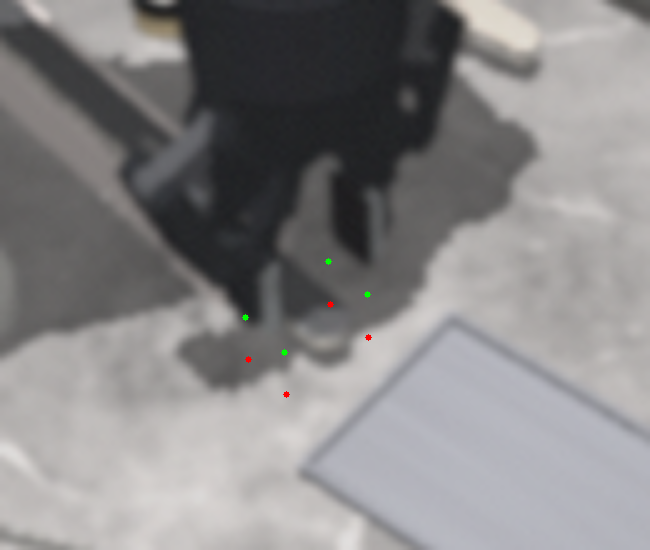

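View pics/p4w.png

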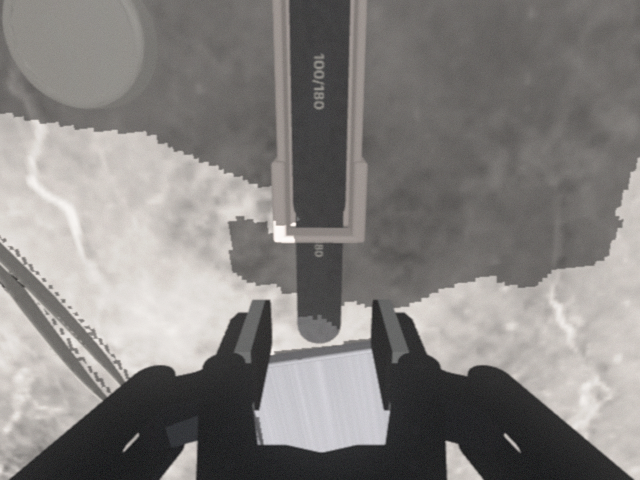

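```bash
python3 - <<'E'
from h import *
c=viewer.get_calibration('wrist'); print(np.round(c['T'],4).tolist())
for p in [(.4044,-.065,.021),(.4105,-.0134,.035),(.4498,-.0789,.008),(.3596,-.0855,.008)]: print(p,np.round(proj(c,p),0))
i=cv2.imread('pics/p4w.png')[200:440,180:460]
cv2.imwrite('pics/p4z.png',cv2.resize(i,None,fx=2.4,fy=2.4,interpolation=cv2.INTER_CUBIC))
E
```

```text
[[0.9932, -0.1095, -0.0387, 0.417], [-0.1161, -0.9399, -0.321, 0.0377], [-0.0013, 0.3233, -0.9463, 0.174], [0.0, 0.0, 0.0, 1.0]]
(0.4044, -0.065, 0.021) [320. 345.]
(0.4105, -0.0134, 0.035) [320. 247.]
(0.4498, -0.0789, 0.008) [417. 345.]
(0.3596, -0.0855, 0.008) [236. 374.]
```

View pics/p4z.png

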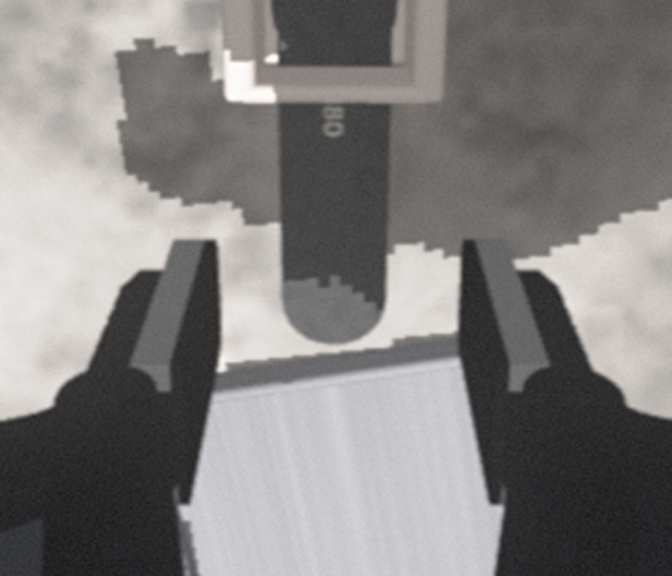

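>>> jog_arm --rotation '[[0, 0, 0], [0, 0, 0], [0, 0, 0]]' --translation '[[0, 0, -0.4], [0, 0, -0.8], [0, 0, -0.8]]' --jaw '[4, 4, 4]'

```text
t: 4.9
ee_pos: [0.4069, -0.0458, 0.015]
ee_rot: [-0.0, 0.747, 0.665, -0.0]
wrist_force: [-0.4, -0.2, -0.4]
grip_width: 0.47
```

>>> jog_arm --rotation '[[0, 0, 0], [0, 0, 0], [0, 0, 0]]' --translation '[[0, 0, -0.5], [0, 0, -0.9], [0, 0, -0.9]]' --jaw '[4, 4, 4]'

```text
t: 5.28
ee_pos: [0.4069, -0.0458, 0.006]
ee_rot: [-0.0, 0.747, 0.665, -0.0]
wrist_force: [0.1, 0.4, -0.8]
grip_width: 0.472
```

```bash
python3 -c "
from look import *
look('p5',.04,False)"
```

```text
5.275 [ 0.4069 -0.0458  0.006 ] [ 0.1  0.4 -0.8] 0.472496254453583
```

View pics/p5s.png

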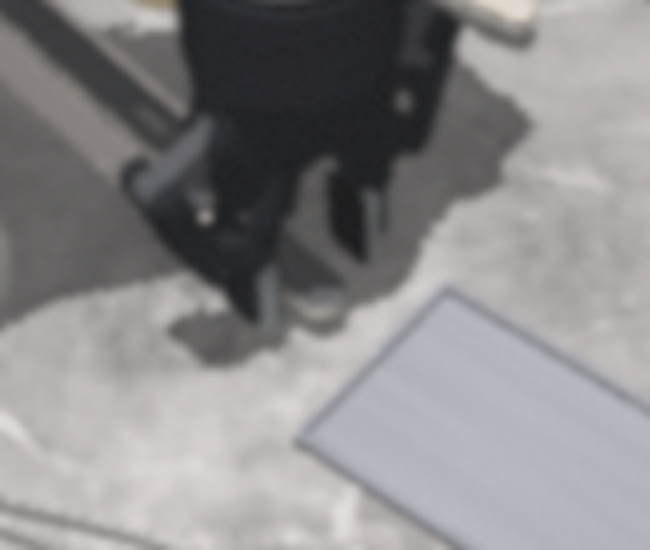

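View pics/p5w.png

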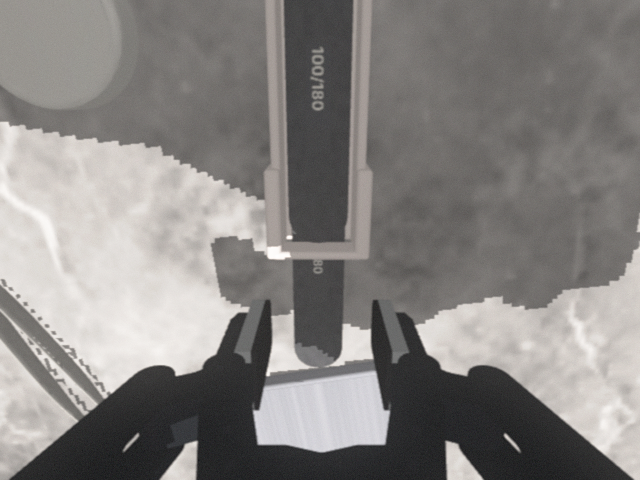

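>>> jog_arm --rotation '[[0, 0, 0], [0, 0, 0], [0, 0, 0], [0, 0, 0], [0, 0, 0]]' --translation '[[0, 0, -0.3], [0, 0, -0.3], [0, 0, -0.3], [0, 0, -0.3], [0, 0, -0.3]]' --jaw '[4, 1, 1, 1, 1]'

```text
t: 6.0
ee_pos: [0.4071, -0.0458, 0.0033]
ee_rot: [-0.0, 0.747, 0.665, -0.0]
wrist_force: [-1.5, 0.1, 2.3]
grip_width: 0.201
```

```bash
python3 -c "
from look import *
look('p6',.02,False)"
```

```text
6.0 [ 0.4071 -0.0458  0.0033] [-1.5  0.1  2.3] 0.2007716816432922
```

View pics/p6s.png

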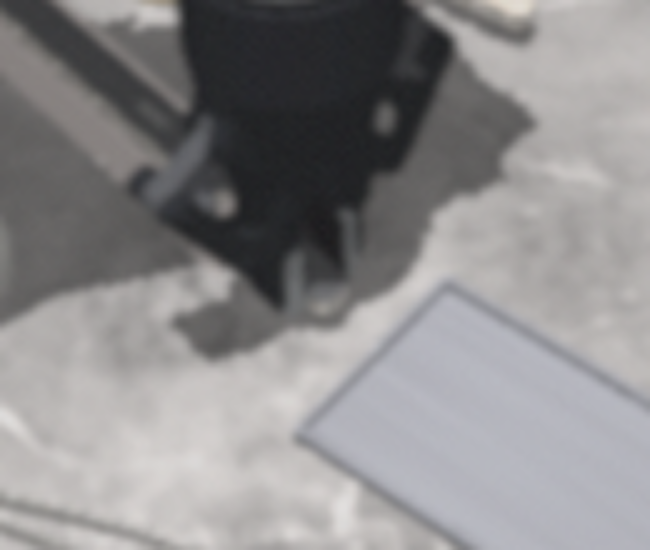

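View pics/p6w.png

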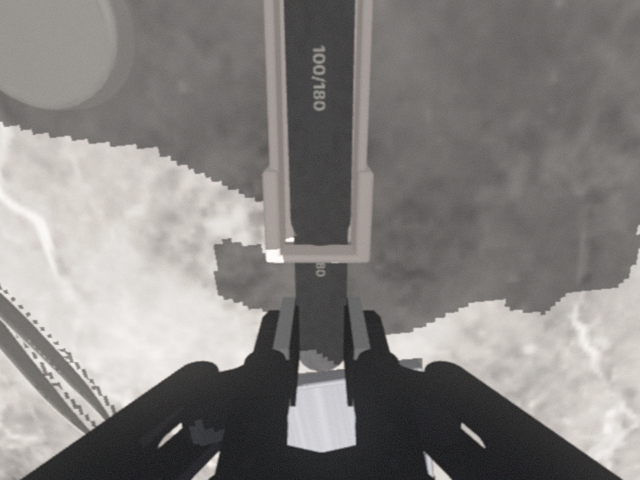

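>>> jog_arm --rotation '[[0, 0, 0], [0, 0, 0]]' --translation '[[0, 0, 0], [0, 0, 0]]' --jaw '[1, 1]'

```text
t: 6.35
ee_pos: [0.4071, -0.0458, 0.0033]
ee_rot: [-0.0, 0.747, 0.665, -0.0]
wrist_force: [-1.1, 0.3, 3.0]
grip_width: 0.204
```

>>> jog_arm --rotation '[[0, 0, 0], [0, 0, 0], [0, 0, 0], [0, 0, 0]]' --translation '[[-0.06, -0.5, 0.1], [-0.12, -1.0, 0.1], [-0.18, -1.5, 0.1], [-0.18, -1.5, 0.1]]' --jaw '[1, 1, 1, 1]'

```text
t: 6.85
ee_pos: [0.4054, -0.0614, 0.0043]
ee_rot: [0.0, 0.747, 0.665, -0.0]
wrist_force: [0.3, -0.0, -0.3]
grip_width: 0.199
```

```bash
python3 -c "
from look import *
look('p7',.02,False)"
```

```text
6.85 [ 0.4054 -0.0614  0.0043] [ 0.3 -0.  -0.3] 0.19854745137647156
```

View pics/p7s.png

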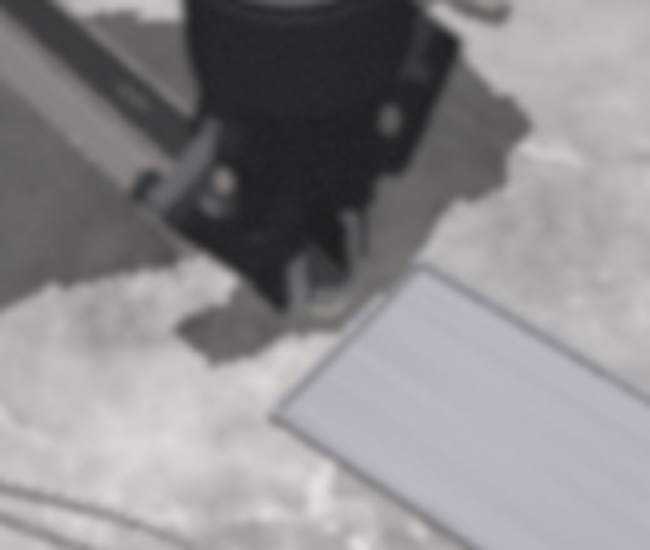

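View pics/p7w.png

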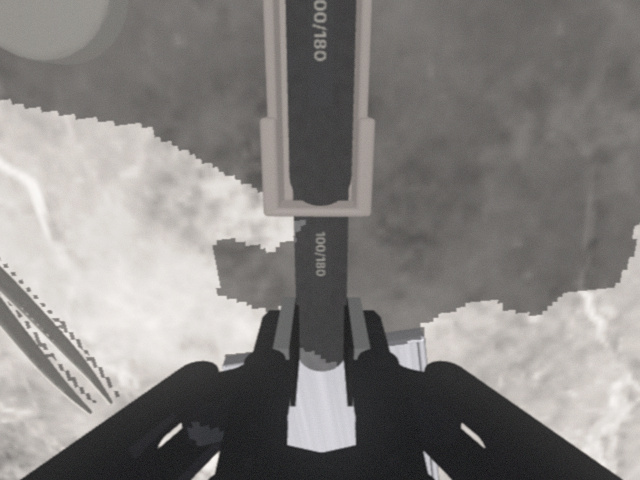

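The file is following the gripper: its tip stays at row 369 while more of the print emerges from the slot, and the upper files stay put. I'll go on slowly over the tray rim.

>>> jog_arm --rotation '[[0, 0, 0], [0, 0, 0], [0, 0, 0], [0, 0, 0]]' --translation '[[-0.06, -0.5, 0.15], [-0.12, -1.0, 0.15], [-0.17, -1.5, 0.15], [-0.17, -1.5, 0.15]]' --jaw '[1, 1, 1, 1]'

```text
t: 7.45
ee_pos: [0.4037, -0.0763, 0.0058]
ee_rot: [0.0, 0.747, 0.665, -0.0]
wrist_force: [-0.1, 0.1, -0.4]
grip_width: 0.196
```

>>> jog_arm --rotation '[[0, 0, 0], [0, 0, 0], [0, 0, 0], [0, 0, 0], [0, 0, 0], [0, 0, 0], [0, 0, 0], [0, 0, 0], [0, 0, 0], [0, 0, 0], [0, 0, 0], [0, 0, 0], [0, 0, 0]]' --translation '[[-0.12, -1, 0], [-0.23, -2, 0], [-0.35, -3, 0], [-0.47, -4, 0], [-0.58, -5, 0], [-0.7, -6, 0], [-0.82, -7, 0], [-0.93, -8, 0], [-1.05, -9, 0], [-1.16, -10, 0], [-1.28, -11, 0], [-1.28, -11, 0], [-1.28, -11, 0]]' --jaw '[1, 1, 1, 1, 1, 1, 1, 1, 1, 1, 1, 1, 1]'

```text
t: 9.07
ee_pos: [0.3908, -0.1857, 0.0058]
ee_rot: [-0.0, 0.747, 0.665, 0.0]
wrist_force: [-0.7, 0.2, -1.5]
grip_width: 0.198
```

```bash
python3 -c "
from look import *
look('p8',.02,False)
i=cv2.cvtColor(viewer.capture('scene'),cv2.COLOR_RGB2BGR)[190:370,210:440]
cv2.imwrite('pics/p8f.png',cv2.resize(i,None,fx=3.3,fy=3.3,interpolation=cv2.INTER_CUBIC))"
```

```text
9.075 [ 0.3908 -0.1857  0.0058] [-0.7  0.2 -1.5] 0.19783596225680886
```

View pics/p8f.png

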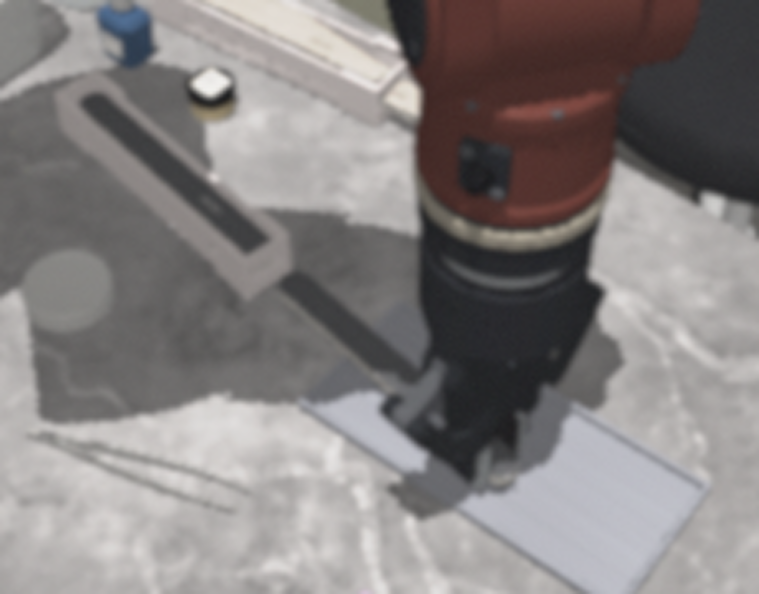

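View pics/p8w.png

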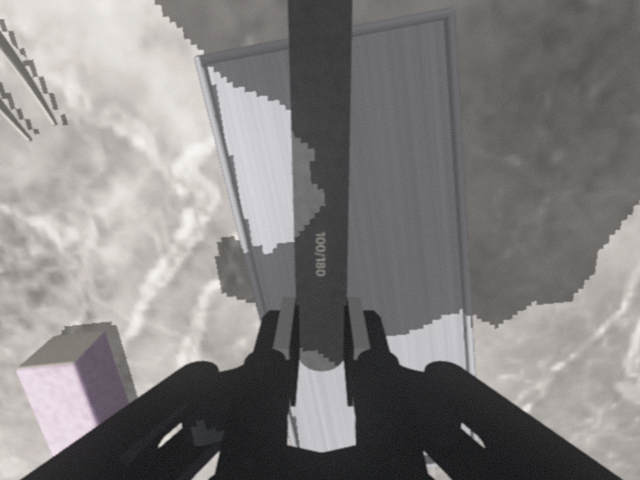

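>>> jog_arm --rotation '[[0, 0, 0], [0, 0, 0], [0, 0, 0], [0, 0, 0], [0, 0, 0.084], [0, 0, 0.168], [0, 0, 0.168], [0, 0, 0.168], [0, 0, 0.168]]' --translation '[[-0.12, -1, 0], [-0.23, -2, 0], [-0.3, -2.6, 0], [-0.3, -2.6, 0.8], [0.6, -3.9, 0.8], [1.5, -5.2, 0.8], [2.27, -6.46, 0.8], [2.27, -6.46, 0.8], [2.27, -6.46, 0.8]]' --jaw '[1, 1, 1, 1, 1, 1, 1, 1, 1]'

```text
t: 10.35
ee_pos: [0.413, -0.2498, 0.0137]
ee_rot: [-0.001, 0.689, 0.725, -0.0]
wrist_force: [0.7, 0.8, -0.3]
grip_width: 0.197
```

```bash
python3 -c "
from look import *
look('p9',.02,False)
save('p9t',viewer.capture('top'))
i=cv2.cvtColor(viewer.capture('scene'),cv2.COLOR_RGB2BGR)[190:390,210:440]
cv2.imwrite('pics/p9f.png',cv2.resize(i,None,fx=2.9,fy=2.9,interpolation=cv2.INTER_CUBIC))"
```

```text
10.35 [ 0.413  -0.2498  0.0137] [ 0.7  0.8 -0.3] 0.1971866427305545
```

View pics/p9f.png

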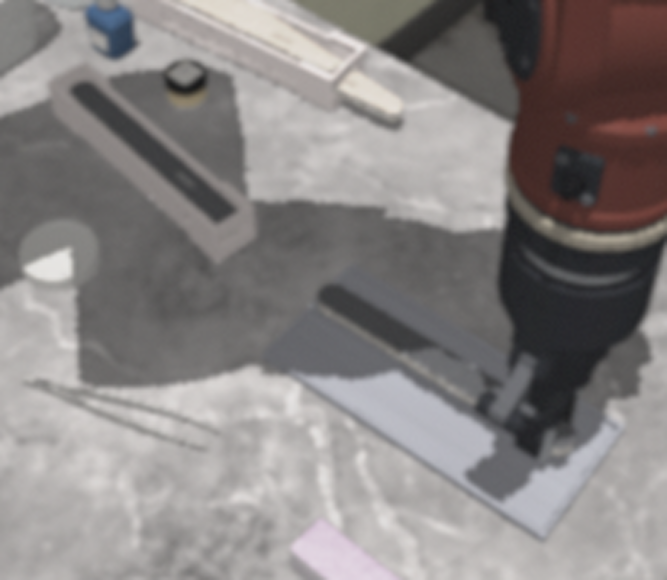

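View pics/p9w.png

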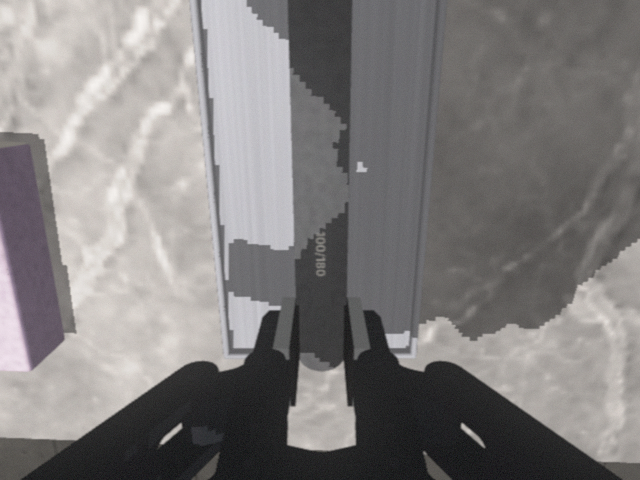

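View pics/p9t.png

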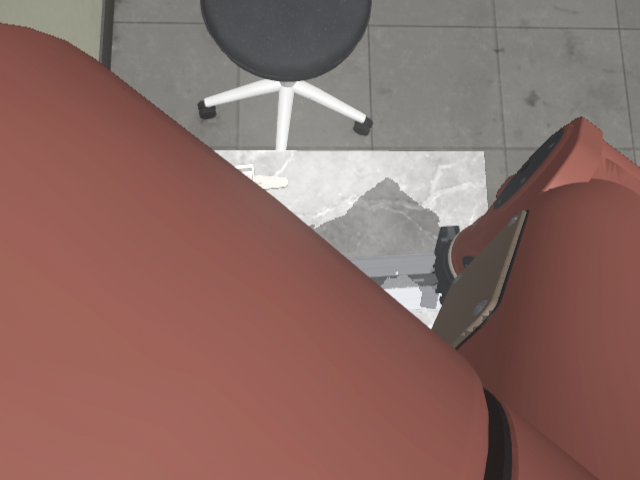

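```bash
python3 - <<'E'
from h import *
s=viewer.get_calibration('scene'); w=viewer.get_calibration('wrist')
for z in (.027,.031): print('tail',at_z(s,[210+320/2.9,190+293/2.9],z),'tip',at_z(w,[322,369],z))
for u in [(224,355),(413,355)]: print('rim',at_z(w,u,.008))
for n,p in dict(t0=(.4498,-.0789,.008),t1=(.4588,-.2769,.008),t2=(.3712,-.2821,.008),t3=(.3596,-.0855,.008)).items(): print(n,np.round(proj(w,p)),[ (proj(s,p)[0]-210)*2.9,(proj(s,p)[1]-190)*2.9])
E
```

```text
tail [ 0.4063801  -0.09112355  0.027     ] tip [ 0.41491569 -0.27045033  0.027     ]
tail [ 0.40403337 -0.09322987  0.031     ] tip [ 0.41475232 -0.2674192   0.031     ]
rim [ 0.37015007 -0.27952537  0.008     ]
rim [ 0.45718221 -0.27497796  0.008     ]
t0 [ 470. -197.] [np.float64(350.39279738723263), np.float64(261.3462954694259)]
t1 [416. 359.] [np.float64(620.8875570806189), np.float64(425.07186683586576)]
t2 [226. 360.] [np.float64(541.9820214416982), np.float64(535.4408665811424)]
t3 [ 172. -188.] [np.float64(262.50387615251907), np.float64(353.73592087317775)]
```

>>> jog_arm --rotation '[[0, 0, 0], [0, 0, 0], [0, 0, 0], [0, 0, 0], [0, 0, 0]]' --translation '[[0, 0, -0.5], [0, 0, -1], [0, 0, -1.3], [0, 0, -1.5], [0, 0, -1.5]]' --jaw '[1, 1, 1, 1, 1]'

```text
t: 11.18
ee_pos: [0.4135, -0.2504, -0.0014]
ee_rot: [-0.0, 0.688, 0.725, -0.0]
wrist_force: [-0.6, 0.5, -0.8]
grip_width: 0.197
```

>>> jog_arm --rotation '[[0, 0, 0], [0, 0, 0]]' --translation '[[0, 0, -0.2], [0, 0, -0.2]]' --jaw '[1, 1]'

```text
t: 11.42
ee_pos: [0.4136, -0.2504, -0.0033]
ee_rot: [-0.0, 0.688, 0.725, -0.0]
wrist_force: [0.6, 0.1, 0.1]
grip_width: 0.201
```

>>> jog_arm --rotation '[[0, 0, 0], [0, 0, 0]]' --translation '[[0, 0, -0.15], [0, 0, -0.15]]' --jaw '[1, 1]'

```text
t: 11.68
ee_pos: [0.4136, -0.2504, -0.0048]
ee_rot: [-0.0, 0.689, 0.725, 0.0]
wrist_force: [0.2, 0.4, -0.5]
grip_width: 0.199
```

```bash
python3 -c "
from look import *
look('p10',.02,False)"
```

```text
11.675 [ 0.4136 -0.2504 -0.0048] [ 0.2  0.4 -0.5] 0.1987074002311865
```

View pics/p10s.png

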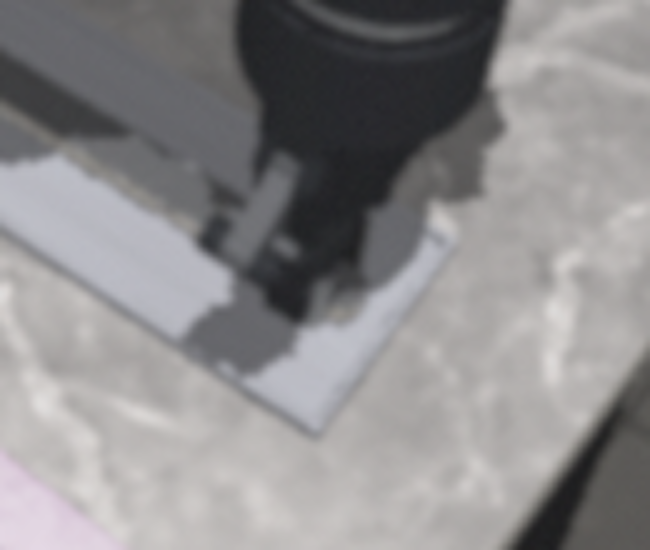

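>>> jog_arm --rotation '[[0, 0, 0], [0, 0, 0]]' --translation '[[0, 0, -0.15], [0, 0, -0.15]]' --jaw '[1, 1]'

```text
t: 12.02
ee_pos: [0.4138, -0.2506, -0.0056]
ee_rot: [0.0, 0.688, 0.725, -0.0]
wrist_force: [-2.1, 1.8, 10.5]
grip_width: 0.2
```

>>> jog_arm --rotation '[[0, 0, 0], [0, 0, 0]]' --translation '[[0, 0, -0.12], [0, 0, -0.12]]' --jaw '[1, 1]'

```text
t: 12.28
ee_pos: [0.4138, -0.2506, -0.0057]
ee_rot: [0.001, 0.688, 0.725, -0.0]
wrist_force: [-7.1, 4.7, 31.1]
grip_width: 0.195
```

>>> jog_arm --rotation '[[0, 0, 0], [0, 0, 0], [0, 0, 0], [0, 0, 0], [0, 0, 0], [0, 0, 0], [0, 0, 0]]' --translation '[[0, 0, 0.25], [0, 0, 0.25], [0, 0, 0.25], [0, 0, 0.25], [0, 0, 0.25], [0, 0, 0.25], [0, 0, 0.25]]' --jaw '[1, 1, 3.7, 3.7, 3.7, 3.7, 3.7]'

```text
t: 13.15
ee_pos: [0.4136, -0.2504, -0.0049]
ee_rot: [-0.0, 0.688, 0.725, 0.0]
wrist_force: [0.2, 1.2, 0.2]
grip_width: 0.433
```

```bash
python3 -c "
from look import *
look('p11',.02,False)"
```

```text
13.15 [ 0.4136 -0.2504 -0.0049] [0.2 1.2 0.2] 0.4326528189817679
```

View pics/p11w.png

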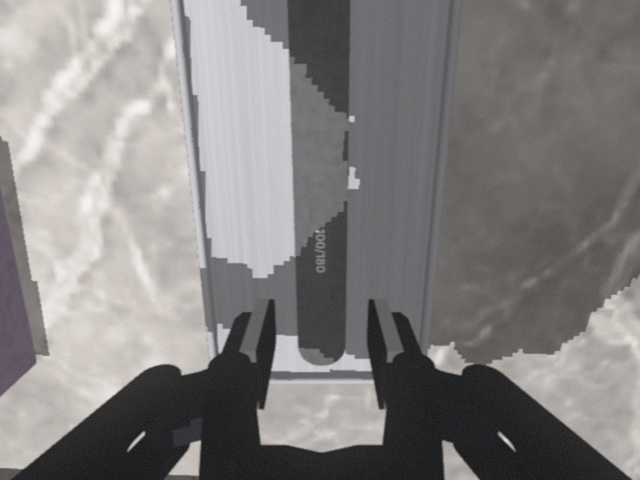

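The jaws have released. The file lies between them, with its tip at row 363, short of the tray's end wall at about row 375. I'll lift clear and move back to the start position so the cameras have a full view.

>>> jog_arm --rotation '[[0, 0, 0], [0, 0, 0], [0, 0, 0], [0, 0, 0], [0, 0, 0], [0, 0, 0], [0, 0, 0], [0, 0, 0], [0, 0, 0], [0, 0, 0], [0, 0, 0]]' --translation '[[0, 0, 1.5], [0, 0, 4], [0, 0, 8], [0, 0, 13], [0, 0, 18], [-5, -5, 21], [-10, -10, 21], [-15, -15, 21], [-25, -22, 21], [-25, -22, 21], [-25, -22, 21]]' --jaw '[3.7, 3.7, 3.7, 3.7, 3.7, 3.7, 3.7, 3.7, 3.7, 3.7, 3.7]'

```text
t: 14.62
ee_pos: [0.1609, -0.4721, 0.2051]
ee_rot: [0.0, 0.69, 0.724, -0.0]
wrist_force: [0.6, 0.2, -0.1]
grip_width: 0.437
```

```bash
python3 - <<'E'
from h import *
s=monitor.read_state();print(s['t'],s['ee_pos'],s['wrist_force'].round(1))
for c,(x,y,w,h,f) in dict(top=(130,240,340,90,2.3),scene=(210,190,230,200,2.9)).items():
    im=viewer.capture(c); i=cv2.cvtColor(im,cv2.COLOR_RGB2BGR)[y:y+h,x:x+w]
    cv2.imwrite(f'pics/fin_{c}.png',cv2.resize(i,None,fx=f,fy=f,interpolation=cv2.INTER_CUBIC))
    cal=viewer.get_calibration(c)
    for t,z in [('bottom_file',.002),('top_file',.020)]:
        for r in mark_of(c,t)[:2]: print(c,t,np.round(r['uv'],1),round(r['confidence'],2),np.round(at_z(cal,r['uv'],z),4))
E
```

```text
14.625 [ 0.16094298 -0.47206353  0.20507183] [ 0.6  0.2 -0.1]
top bottom_file [382.9 283.2] 0.91 [ 0.4104 -0.1703  0.002 ]
top top_file [223.6 276.9] 0.71 [0.42   0.0732 0.02  ]
scene bottom_file [360.5 325.5] 0.58 [ 0.4098 -0.1804  0.002 ]
```

View pics/fin_top.png

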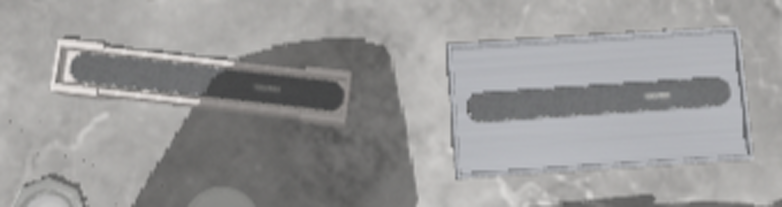

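View pics/fin_scene.png

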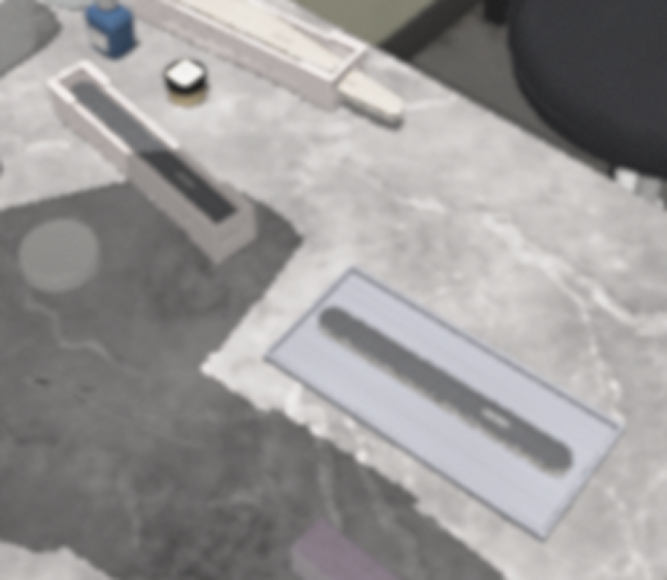

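```bash
python3 -c "
from cell import arm; print(arm.close_job())"
```

```text
the job is handed in; nothing more can be done
None
```

I drew the bottom file out of the narrow dispenser, which was the nearer one. I turned it to line up with the tray, let it down, released it, backed the arm off and handed the job in at about 14.7 s.

**Final pictures:** The file lies flat inside all four tray rims, 5–6 mm from each end wall by the measurement before lowering. Nothing sticks out of the dispenser slot. The remaining stack lies inside it, shifted forward in the channel. I could not measure the 6 mm drop directly, and only judged it from the empty slot and the stack's look.

**What disagreed:**
- **Fingertips:** they really sat some 30 mm or more higher than the stated 25 mm ahead of the TCP. A first close at the nominal height missed the file, so I found the grip height with pictures and small force-checked steps.
- **Grip opening:** it read about 17 mm on the 20 mm wide file, but the file followed the gripper throughout.
- **File position:** the two cameras' marks for the laid file differ by about 10 mm along the tray. The pictures show it inside either way.
- **Forces:** the highest I read was about 31 N at the wrist, when I lowered until something touched the tray floor (fingertips or file). I raised slightly before releasing, so the file dropped the last 3–4 mm.

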